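# Rivet the carrying handle onto a bird carrier's lid

## Task

The carrying handle on the bird carrier's lid is still missing its second push rivet. Take the fresh rivet whose collar is the same size as the one already set and whose centre pin still stands up, seat it fully in the handle's empty hole with the pin still up, then press the pin down flush so that it locks, gently, because the thin lid gives and cracks if pressed hard. Let go, and leave the other things on the table as they are.

Things in the scene. Friction and masses are not known exactly. Their poses are not given: they have to be found in the camera images.
- carrier: Black slatted plastic bird carrier box, fixed to the table, 300 (x) x 200 (y) x 164 mm high; origin at the centre of its underside. Its rim is 17 mm wide all round, its top at 164 mm; the grey lid panel lies inside the rim.
- lid: Grey lid panel of the carrier, 262 x 162 x 5 mm, origin at the centre of its underside, 150 mm over the table, axes as the carrier's (z up); it carries the handle. The thin lid is springy: under load it sinks straight down by several mm (10 mm at most) and comes back. A load over 22 N on it cracks it.
- handle (a point): Top of the bare metal carrying handle, 40 mm over the lid's origin, above the lid's middle. The handle lies along the lid's x: a bar 12 mm thick, arched from x = -51 to +51 mm; at each end a flat foot 50 (x) x 36 (y) x 4 mm, centred at x = -75 and +75 mm, top 9 mm over the lid's origin. The foot at +75 has its rivet; the foot at -75 has the empty hole.
- hole (a point): Centre of the mouth of the empty hole, on top of the handle's bare foot, 159 mm over the table; vertical through hole of 11 mm diameter, 9 mm deep (4 mm foot and 5 mm panel), with free space below. It moves with the lid; x along the handle towards the set rivet. The nearest end of the arched bar is 24 mm from it, along +x.
- set_rivet (a point): Top centre of the rivet that is already set in the other foot, part of the lid: white collar of 20 mm diameter, 10 mm high, pin flush.
- rivet: Fresh push rivet, loose, white with a grey pin, about 23 g, upright in a rack hole. Origin on its axis at the collar's underside, z up; in the rack 32 mm over the table, 8 mm over the rack. Collar: 20 mm diameter, 0 to 10 mm (grip here). Shank 9.8 mm diameter down to -10 mm, then two rounded legs, 8.6 mm across, to -22 mm; they spread to 13 mm as the pin goes down and then fit no hole.
- pin_top (a point): Centre of the top of the rivet's centre pin, a grey round 10 mm cap; 17 mm over the rivet's origin when up, 10 mm (level with the collar's top) when flush.
- pin (a joint): How far the pin is pressed into the rivet, m: 0 to 0.001 as found, 0.007 flush (end stop). It has no spring; it sticks, slides only under about 9 N, and stays where it is left.
- rack: Plywood block, fixed, 44 (x) x 200 (y) x 24 mm high, origin at the centre of its underside; three upright blind holes of 11 mm diameter, 14 mm deep, at y = -75, 0, +75 mm on its middle line; one fastener stands in each, in any order.
- plug: Blanking plug in the rack, the wrong part: collar like the rivet's (20 x 10 mm) but plain on top with no pin. Origin at the collar's underside. Leave it.
- big_rivet: Larger rivet in the rack, the wrong part: collar 28 mm diameter, pin cap 14 mm. Origin at the collar's underside. Leave it.
- vial: Amber glass vial, 22 mm diameter, 42 mm high, on the far side of the rack; origin under its centre. Leave it.
- vial_b: Clear glass vial, 22 mm diameter, 42 mm high, on the far side of the rack; origin under its centre. Leave it.
- syringe: Capped syringe lying on the table on the near side of the rack, about 150 mm long, 26 mm wide, 18 mm high. Leave it.
- carton: Small cardboard carton, 45 x 80 x 35 mm, at the back of the table. Leave it.
- disinfectant: White plastic bottle, 60 mm diameter, 150 mm high, at the back of the table. Leave it.
- beaker: Clear plastic cup, 70 mm rim diameter, 80 mm high, at the back of the table. Leave it.

How it is judged:
By the outcome, as a careful person would: the job done as asked, in the order asked, and still so for the second after the job is handed in, with the robot touching nothing.
It also fails if it takes over 58 s, if anything falls off the work surface, if the arm or the gripper's body presses on something with over 40 N, if the wrist force passes 120 N, or if a joint passes its speed limit or range.

## Robot

A 6-joint arm with a two-finger parallel gripper is mounted at the origin on the work surface. World frame = base frame: x ahead of the robot, y to its left, z up, the work surface at z = 0. Lengths are in m, angles in rad, forces in N, time in s.
With the tool pointing down it reaches from about 0.375 to 0.9 m from the base axis. Payload 3.1 kg.
Tool frame: the origin (TCP) lies at the very end of the fingers, on their centre line; the grasp point (between the pads) lies 19 mm behind it (manip.tcp_to_grasp is the distance from the TCP to the grasp point, in m); z points along the fingers, y is the line along which they close (so a half turn about z gives the same grasp; the last joint's range is limited). The gripper opens to 85 mm and grips with 20 to 120 N. Pads are 22 mm wide; open, the fingers measure 114 mm over their backs; the gripper's body (76 mm by 85 mm) begins 54 mm behind the grasp point. The pads swing forward as they close: fully open they stand 13 mm farther back than shut.
Start: joints at [-1.308, 0.527, 1.433, -0, 1.181, -0.178], TCP at [0.267, -0.565, 0.231] pointing down, gripper open.
Joint ranges: [-3.08, 3.08], [-0.75, 2.2], [0.22, 2.44], [-1.43, 4.57], [0, 2.65], [-2.85, 2.85]. Speed limits (rad/s): [2.79, 2.79, 3.14, 3.14, 3.14, 3.14].

## Interface

Orientations are given as a unit quaternion [x, y, z, w].
In Python, from station import manip gives the robot as it stands. The module is installed in compiled form; this text tells all that it offers.
- The arm moves only by the tool step_arm, never from a script. Its argument "commands" is one flat list of numbers, 6 for each row, row after row: the shift along the tool's x, y, z in m, then the turn, a rotation vector about the tool's x, y, z in degrees. A call has exactly 10 rows; each row is the pose to reach, as a shift and turn from the pose commanded when the call began, along the tool's axes at that moment; what a row does not reach only later rows make up. A row lasts 1/10 s, in which the tool goes at most 50 mm and 8.59 degrees, less where a joint would pass 70% of its speed; a pose out of reach is approached as far as the arm can. A call with a gripper value outside its range is refused whole. "jaw" is the opening in per cent of the stroke, from 0 (shut) to 100 (fully open), set as the call begins (left out, the last holds). The fingers move at their own pace and stop on an object; "grip_force" is the grip in N (left out, the last holds). Time passes only in rows, so rows that repeat a pose let the fingers close, or fill a call up. It gives the time, the measured TCP pose, the force, the opening and the grip force at its end, in the units of the state.
- manip.sense(): the state, without advancing time (a new reading comes with each control period).
- manip.snapshot(name): name is "side" or "top" or "wrist"; returns a dict with "pixels" (400x640x3 uint8, blue, green, red), "fx", "fy", "cx", "cy" (pixels), "R" (3x3) and "t" (3): a world point X has camera coordinates R X + t; the wrist camera has in their place "mount" (4x4, takes a point from camera to tool coordinates, whose origin is the TCP and whose axes are the flange's). Camera axes: x right, y down, z forward; pixel columns grow to the right and rows downward; lengths in m; the calibration is good to about 2 mm. A picture is of the moment at which its call begins: read the wrist's pose just before it. There is no depth.
- manip.sign_off(): hands the job in; it is judged then, once.
The state is a dict: "t": time; "q": joint angles; "qd": joint speeds; "tau": joint torques, N m; "tcp_pos": TCP position; "tool_rot": TCP orientation; "force": force on the tool from outside, world axes, zero at the start; "ft_torque": the same for the moment, N m; "finger_gap": opening from 0.0 (shut) to 1.0 (fully open); "gripper_force": force on a finger pad.
Only numpy, scipy, OpenCV 4.12 (cv2) and the standard library are available. Lean on these libraries where they do the work, as an engineer would, in place of code of your own. Each camera call takes 0.05 s, during which the arm holds its last target. There are 200 camera calls.

## Working session

There is one attempt and no reset: what is moved stays moved. The work goes in short steps, Python scripts to look and compute and a tool call to move; the robot and the scene stay as the last step left them, time stands still between calls to the robot, and variables do not carry over. Pictures are saved under pics/ and viewed, at most 11 in all, crops included, and the job is handed in when it is done.

Besides the shell and the picture viewer there is one more tool, called after "Request:" as name(argument=value, ...) on one line, values as JSON. step_arm: Moves the arm, as the interface text tells. Its arguments: {"type":"object","properties":{"commands":{"type":"array","items":{"type":"number"}},"jaw":{"type":"number"},"grip_force":{"type":"number"}},"required":["commands"]}

```bash
mkdir -p pics; cat > h.py <<'E'
import numpy as np, cv2
from station import manip
from scipy.spatial.transform import Rotation as Ro
def snap(name,fn=None):
    s=manip.sense(); d=manip.snapshot(name); d['pixels']=np.asarray(d['pixels'])
    if 'mount' in d:
        T=np.eye(4);T[:3,:3]=Ro.from_quat(s['tool_rot']).as_matrix();T[:3,3]=s['tcp_pos']
        d['W']=T@np.array(d['mount'])
    else:
        T=np.eye(4);T[:3,:3]=d['R'];T[:3,3]=d['t'];d['W']=np.linalg.inv(T)
    if fn: cv2.imwrite('pics/'+fn,d['pixels'])
    return d
def ray(d,u,v,z):
    r=d['W'][:3,:3]@np.array([(u-d['cx'])/d['fx'],(v-d['cy'])/d['fy'],1]);o=d['W'][:3,3]
    return o+r*(z-o[2])/r[2]
def proj(d,X):
    c=np.linalg.inv(d['W'])@np.append(X,1);return d['fx']*c[0]/c[2]+d['cx'],d['fy']*c[1]/c[2]+d['cy']
E
python3 - <<'E'
from h import *
for n in('top','side'):
    d=snap(n,n+'1.png');print(n,d['W'].round(3).tolist(),d['fx'])
s=manip.sense();print(s['tcp_pos'],s['tool_rot'],s['force'],s['t'])
d=manip.snapshot('wrist');print(np.array(d['mount']).round(3).tolist(),d['fx'])
E
```

```text
top [[0.026, -0.978, 0.206, 0.378], [-1.0, -0.027, 0.0, 0.079], [0.005, -0.206, -0.979, 1.164], [0.0, 0.0, 0.0, 1.0]] 495.23867800389394
side [[-0.714, -0.55, 0.434, 0.144], [-0.701, 0.565, -0.436, 0.509], [-0.005, -0.615, -0.788, 0.908], [0.0, 0.0, 0.0, 1.0]] 455.39481784319725
[ 0.26708529 -0.56432746  0.23041259] [ 9.75704008e-01  2.19090569e-01 -2.33221726e-05 -1.00555355e-03] [ 0.23472202 -0.06675977  0.63511878] 0.1
[[0.001, -0.961, -0.276, 0.07], [1.0, 0.001, 0.0, -0.0], [0.0, -0.276, 0.961, -0.143], [0.0, 0.0, 0.0, 1.0]] 327.98985782265896
```

View pics/top1.png

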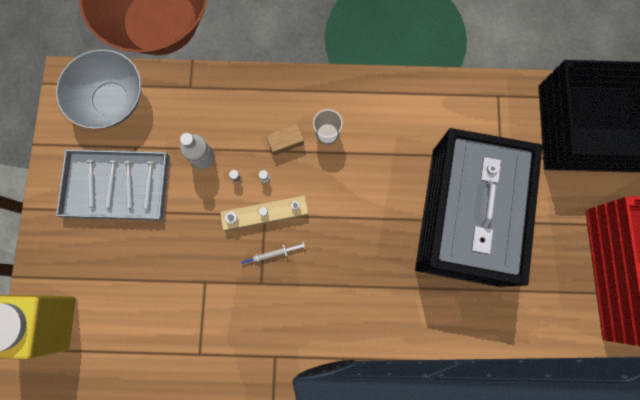

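View pics/side1.png

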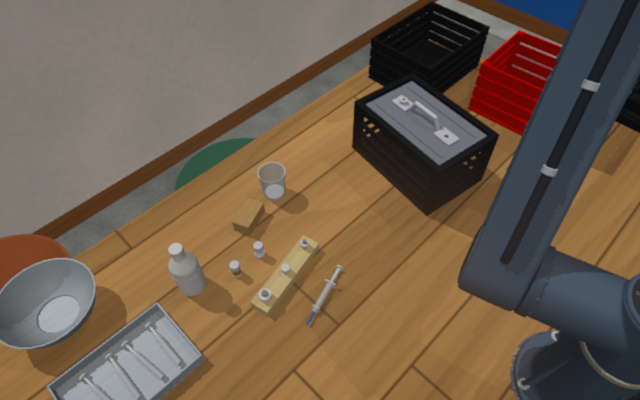

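The top view shows the rack fasteners at about (231,218), (263,212) and (295,206). The empty hole is at (482,240) and the set rivet at (492,170). The side view agrees. Next I zoom in on the rack to identify the fasteners.

```bash
python3 - <<'E'
from h import *
a=cv2.imread('pics/top1.png')[190:240,210:320];b=cv2.imread('pics/side1.png')[230:320,240:330]
a=cv2.resize(a,None,fx=5,fy=5,interpolation=3);b=cv2.resize(b,(250,250),interpolation=3)
o=np.zeros((250,800,3),np.uint8);o[:,:550]=a;o[:,550:]=b;cv2.imwrite('pics/rackzoom.png',o)
d=snap('top')
for n,u,v,z in [('A',231,218,.042),('B',263,212,.042),('C',295,206,.042),('hole',482,240,.159),('set',492,170,.169)]:
    p=ray(d,u,v,z);print(n,p.round(3),np.hypot(p[0],p[1]).round(3))
E
```

```text
A [0.543 0.292 0.042] 0.616
B [0.558 0.219 0.042] 0.6
C [0.574 0.147 0.042] 0.593
hole [ 0.494 -0.243  0.159] 0.551
set [ 0.639 -0.267  0.169] 0.692
```

View pics/rackzoom.png

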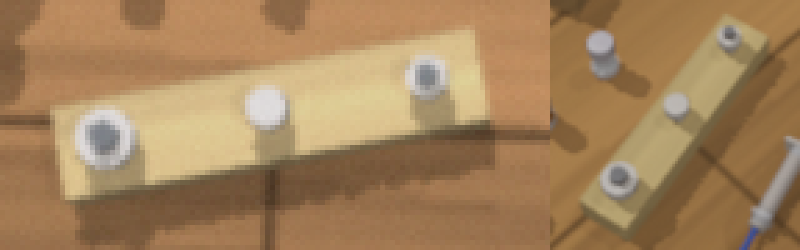

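The rivet is C, the right-hand one with a small collar and a grey pin. B is the plain plug and A is the big rivet. I'll look at the hole on the way to C.

```bash
cat >> h.py <<'E'
def yawR(deg):
    a=np.radians(deg);c,s=np.cos(a),np.sin(a)
    return np.array([[c,s,0],[s,-c,0],[0,0,-1.]])
def go(X,yaw):
    s=manip.sense();R=Ro.from_quat(s['tool_rot']).as_matrix()
    print('t',round(s['t'],2),'F',np.round(s['force'],1),'tcp',np.round(s['tcp_pos'],4),'shift mm',(R.T@(np.array(X)-s['tcp_pos'])*1000).round(1),'turn',Ro.from_matrix(R.T@yawR(yaw)).as_rotvec(degrees=True).round(2))
E
python3 - <<'E'
from h import *
go([.494,-.243,.26],-9.4)
E
```

```text
t 0.2 F [ 1.  -0.1 -0.6] tcp [ 0.2672 -0.5646  0.2307] shift mm [ 342.6 -193.7  -29. ] turn [-8.000e-02  1.000e-02  3.471e+01]
```

Request:
step_arm(commands=[0.034,-0.019,-0.01,0,0,4,0.075,-0.043,-0.02,0,0,8,0.115,-0.065,-0.029,0,0,12,0.155,-0.088,-0.029,0,0,16,0.195,-0.11,-0.029,0,0,20,0.235,-0.133,-0.029,0,0,24,0.275,-0.155,-0.029,0,0,28,0.31,-0.175,-0.029,0,0,32,0.335,-0.189,-0.029,0,0,34.7,0.343,-0.194,-0.029,0,0,34.7], jaw=60)

```text
t: 1.2
tcp_pos: [0.4955, -0.2403, 0.2602]
tool_rot: [0.997, -0.08, 0.0, -0.0]
force: [-0.7, 0.6, 0.2]
finger_gap: 0.596
gripper_force: 0.0
```

```bash
python3 - <<'E'
from h import *
go([.494,-.243,.26],-9.4)
d=snap('wrist','w1.png');print(proj(d,[.494,-.243,.159]),proj(d,[.639,-.267,.169]))
E
```

```text
t 1.2 F [-0.7  0.6  0.2] tcp [ 0.4955 -0.2403  0.2602] shift mm [-1.1  2.9  0.2] turn [-0.04  0.    0.21]
(np.float64(320.30538912218856), np.float64(196.60102270869695)) (np.float64(322.35506007438636), np.float64(-25.72433134096218))
```

View pics/w1.png

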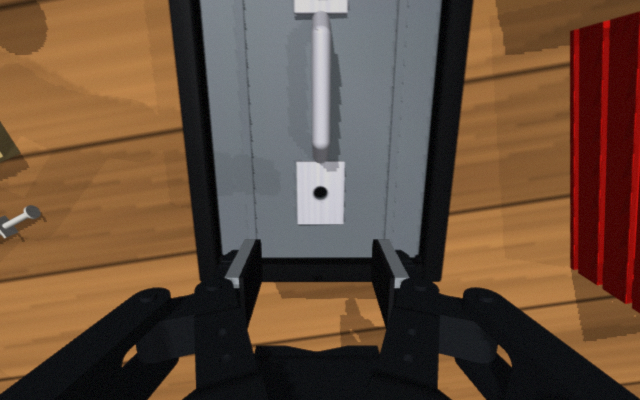

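The wrist view shows the hole at about (320,192), within 5 px of where the top camera predicted it. The handle bar is parallel to tool x. Next I measure it by blob and move to the rivet.

```bash
cat >> h.py <<'E'
def hole(d,u0,v0,r=22,thr=80):
    g=cv2.cvtColor(d['pixels'],6);m=np.zeros_like(g);x,y=int(u0),int(v0)
    m[y-r:y+r,x-r:x+r]=(g[y-r:y+r,x-r:x+r]<thr)*255
    n,l,st,c=cv2.connectedComponentsWithStats(m)
    k=1+np.argmax(st[1:,4]);return c[k],st[k]
E
python3 - <<'E'
from h import *
d=snap('wrist');c,st=hole(d,320,192,18);print(c,st,ray(d,*c,.159))
go([.574,.147,.26],-9.4)
E
```

```text
[321.04065041 192.82113821] [315 187  13  12 123] [ 0.49686733 -0.24411185  0.159     ]
t 1.3 F [ 0.  -0.9 -0.7] tcp [ 0.4947 -0.242   0.2602] shift mm [ 1.610e+01 -3.967e+02  1.000e-01] turn [0.01 0.02 0.2 ]
```

Request:
step_arm(commands=[0.001,-0.03,0,0,0,0,0.003,-0.075,0,0,0,0,0.005,-0.12,0,0,0,0,0.007,-0.165,0,0,0,0,0.009,-0.21,0.01,0,0,0,0.011,-0.255,0.03,0,0,0,0.013,-0.3,0.055,0,0,0,0.015,-0.345,0.08,0,0,0,0.016,-0.38,0.105,0,0,0,0.016,-0.397,0.12,0,0,0], jaw=60)

```text
t: 2.3
tcp_pos: [0.5746, 0.1472, 0.1381]
tool_rot: [0.997, -0.081, -0.001, 0.0]
force: [-1.1, -0.1, -0.5]
finger_gap: 0.598
gripper_force: 0.0
```

```bash
python3 - <<'E'
from h import *
go([.574,.147,.26],-9.4)
snap('side')
d=snap('wrist','w2.png');go([.574,.147,.14],-9.4);print(proj(d,[.574,.147,.042]))
E
```

```text
t 2.3 F [-1.1 -0.1 -0.5] tcp [0.5746 0.1472 0.1381] shift mm [  -0.9    0.3 -121.9] turn [0.03 0.13 0.1 ]
t 2.4 F [-0.4 -1.1  0.1] tcp [0.5736 0.1465 0.1378] shift mm [ 0.3 -0.6 -2.2] turn [0.09 0.27 0.14]
(np.float64(318.03269539041224), np.float64(196.4142056750018))
```

View pics/w2.png

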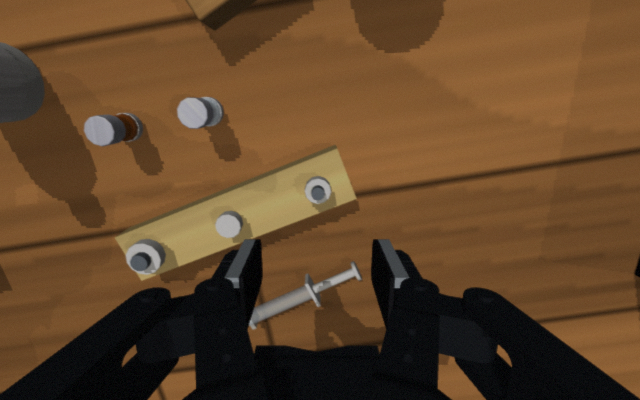

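The rivet is at about (318,191), with its grey pin cap inside the white collar. The open fingers are clear of the plug at (229,224). I now measure the collar and cap.

```bash
python3 - <<'E'
from h import *
im=cv2.imread('pics/w2.png');d=snap('wrist');im=d['pixels']
h=cv2.cvtColor(im,40);m=((h[...,1]<70)&(h[...,2]>90)).astype(np.uint8)*255
M=np.zeros_like(m);M[165:220,290:345]=m[165:220,290:345]
cs,_=cv2.findContours(M,0,1);c=max(cs,key=cv2.contourArea);(u,v),r=cv2.minEnclosingCircle(c);print(u,v,r,cv2.contourArea(c))
print(ray(d,u,v,.042), 'diam',2*r/d['fx']*(d['W'][2,3]-.042))
cap,st=hole(d,u,v,12,130);print(cap,st,ray(d,*cap,.049))
p=ray(d,u,v,.042);go([p[0],p[1],.035],-9.4)
E
```

```text
314.70001220703125 189.36666870117188 13.636722564697266 527.0
[0.57949208 0.14667355 0.042     ] diam 0.01982696895583536
[315.52061856 192.77835052] [308 185  18  16 194] [0.57870959 0.14617235 0.049     ]
t 2.45 F [ 0.  -0.4 -0. ] tcp [0.5745 0.1452 0.1392] shift mm [  5.   -2.4 104.2] turn [0.09 0.13 0.07]
```

Request:
step_arm(commands=[0.002,-0.001,0.02,0,0,0,0.005,-0.002,0.04,0,0,0,0.005,-0.002,0.06,0,0,0,0.005,-0.002,0.08,0,0,0,0.005,-0.002,0.095,0,0,0,0.005,-0.002,0.106,0,0,0,0.005,-0.002,0.106,0,0,0,0.005,-0.002,0.106,0,0,0,0.005,-0.002,0.106,0,0,0,0.005,-0.002,0.106,0,0,0], jaw=60)

```text
t: 3.45
tcp_pos: [0.5808, 0.1474, 0.0352]
tool_rot: [0.997, -0.082, 0.001, -0.0]
force: [0.2, 0.1, -0.9]
finger_gap: 0.603
gripper_force: 0.0
```

Request:
step_arm(commands=[0,0,0,0,0,0,0,0,0,0,0,0,0,0,0,0,0,0,0,0,0,0,0,0,0,0,0,0,0,0,0,0,0,0,0,0,0,0,0,0,0,0,0,0,0,0,0,0,0,0,0,0,0,0,0,0,0,0,0,0], jaw=5, grip_force=25)

```text
t: 4.45
tcp_pos: [0.5804, 0.1474, 0.0345]
tool_rot: [0.997, -0.082, 0.0, -0.0]
force: [-0.2, 1.1, 4.1]
finger_gap: 0.215
gripper_force: 24.5
```

```bash
python3 - <<'E'
from h import *
s=manip.sense();print(s['finger_gap'],s['gripper_force'])
d=snap('wrist','w3.png');go([.579,.1465,.2],-9.4)
cv2.imwrite('pics/w3c.png',cv2.resize(d['pixels'][160:320,200:440],(720,480)))
E
```

```text
0.2145032484052531 24.48747843503952
t 4.5 F [ 0.2 -0.   3.7] tcp [0.5803 0.1474 0.0345] shift mm [  -1.1    1.  -165.5] turn [-0.01 -0.03  0.01]
```

View pics/w3c.png

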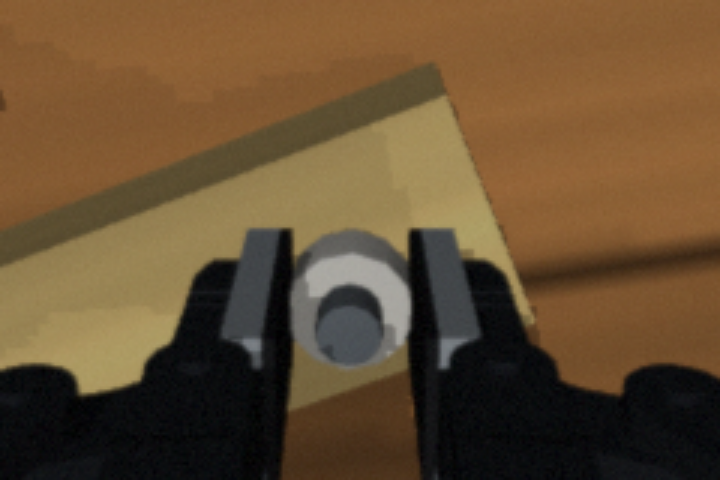

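The pads hold the collar and the pin is up, with its cap raised above the collar. I lift and carry.

Request:
step_arm(commands=[0,0,-0.01,0,0,0,0,0,-0.03,0,0,0,0,0,-0.06,0,0,0,0,0.01,-0.1,0,0,0,-0.001,0.03,-0.14,0,0,0,-0.003,0.06,-0.175,0,0,0,-0.005,0.1,-0.2,0,0,0,-0.007,0.14,-0.22,0,0,0,-0.009,0.18,-0.221,0,0,0,-0.01,0.22,-0.221,0,0,0])

```text
t: 5.5
tcp_pos: [0.5337, -0.0696, 0.2567]
tool_rot: [0.997, -0.082, 0.001, 0.0]
force: [1.5, -0.4, -0.3]
finger_gap: 0.211
gripper_force: 24.5
```

Request:
step_arm(commands=[-0.001,0.04,0,0,0,0,-0.003,0.08,0,0,0,0,-0.005,0.115,0,0,0,0,-0.006,0.14,0,0,0,0,-0.007,0.16,0,0,0,0,-0.008,0.172,0,0,0,0,-0.0085,0.179,0,0,0,0,-0.0085,0.181,0,0,0,0,-0.0085,0.181,0,0,0,0,-0.0085,0.181,0,0,0,0])

```text
t: 6.5
tcp_pos: [0.4966, -0.2443, 0.2553]
tool_rot: [0.997, -0.081, -0.0, -0.0]
force: [-0.9, 0.2, -0.3]
finger_gap: 0.213
gripper_force: 24.5
```

```bash
python3 - <<'E'
from h import *
s=manip.sense();print(s['finger_gap'],s['gripper_force'])
go([.4969,-.2441,.2],-9.4)
d=snap('wrist','w4.png');print(proj(d,[.4969,-.2441,.159]),proj(d,s['tcp_pos']))
d=snap('side','s4.png');u,v=map(int,proj(d,[.4969,-.2441,.2]));print(u,v)
a=cv2.resize(cv2.imread('pics/w4.png')[120:320,200:440],(480,400))
b=cv2.resize(d['pixels'][v-50:v+50,u-40:u+40],(320,400),interpolation=3);cv2.imwrite('pics/w4c.png',np.hstack([a,b]))
E
```

```text
0.21260306799036285 24.47460114955902
t 6.5 F [-0.9  0.2 -0.3] tcp [ 0.4966 -0.2443  0.2553] shift mm [ 0.3 -0.3 55.3] turn [-0.03  0.02  0.07]
(np.float64(316.08936346959416), np.float64(196.68746512202833)) (np.float64(316.5654947019703), np.float64(253.50810765006014))
449 122
```

View pics/w4c.png

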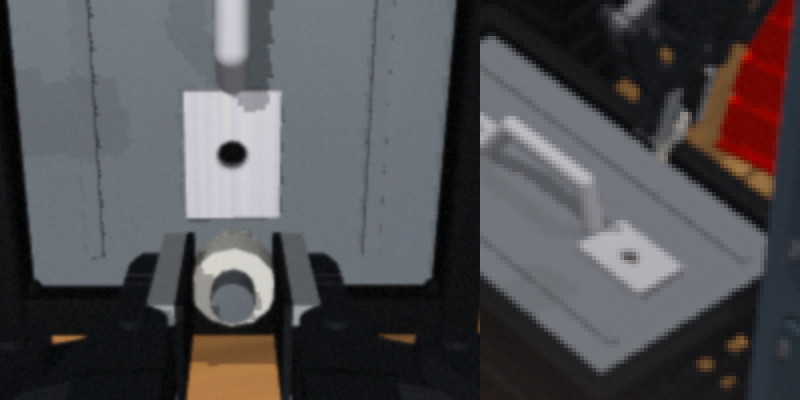

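The rivet is held upright with its pin up, cap at about crop (233,297). The hole is at about crop (232,153), i.e. wrist (316,196). I measure the rivet-to-hole offset from this same image.

```bash
python3 - <<'E'
from h import *
s=manip.sense();d=snap('wrist');im=d['pixels'];zt=.2553
R=Ro.from_quat(s['tool_rot']).as_matrix()
c,st=hole(d,316,196,14);H=ray(d,*c,.159);print('hole',c,st,H)
g=cv2.cvtColor(im,40).astype(int);
print(im[268,317],im[262,317],im[255,317],im[245,317])
gr=cv2.cvtColor(im,6)
m=np.zeros_like(gr);m[235:285,298:336]=((gr[235:285,298:336]>150))*255
cs,_=cv2.findContours(m,0,1);k=max(cs,key=cv2.contourArea);print('ring',cv2.boundingRect(k),cv2.contourArea(k))
m2=np.zeros_like(gr);m2[255:285,300:334]=((gr[255:285,300:334]>70)&(gr[255:285,300:334]<150))*255
n,l,st,cc=cv2.connectedComponentsWithStats(m2);i=1+np.argmax(st[1:,4]);print('cap',cc[i],st[i])
x,y,w,h=cv2.boundingRect(k)
Ci=ray(d,*cc[i],zt+.015);print('cap',Ci,'diam',st[i][2]/d['fx']*(d['W'][2,3]-zt-.015))
print('ring ctr x',x+w/2, 'ringR',ray(d,x+w/2,cc[i][1],zt+.015))
print('shift mm',R.T@(H-Ci)*1000, 'tcp-cap',R.T@(Ci-s['tcp_pos'])*1000)
E
```

```text
hole [315.5      196.734375] [309 191  14  12 128] [ 0.49701916 -0.24378069  0.159     ]
[114 108 102] [107 103  95] [83 81 77] [202 205 207]
ring (300, 244, 36, 32) 425.0
cap [314.18434783 270.6573913 ] [300 255  34  28 575]
cap [ 0.49599644 -0.2432821   0.2703    ] diam 0.013266254644405723
ring ctr x 318.0 ringR [ 0.49572934 -0.24491819  0.2703    ]
shift mm [  1.10583753   0.35689697 111.29974978] tcp-cap [ -0.85304561  -1.05136976 -14.98136539]
```

```bash
python3 - <<'E'
from h import *
s=manip.sense();d=snap('wrist');zt=s['tcp_pos'][2];R=Ro.from_quat(s['tool_rot']).as_matrix()
g=cv2.cvtColor(d['pixels'],6)[235:290,295:340];gb=cv2.resize(g,None,fx=6,fy=6,interpolation=2)
c=cv2.HoughCircles(gb,cv2.HOUGH_GRADIENT,1,20,param1=80,param2=15,minRadius=60,maxRadius=90);print(c[0][:3]/6)
for a in c[0][:3]:
    u,v=a[0]/6+295-.4,a[1]/6+235-.4
    print(u,v,(R.T@(ray(d,u,v,zt+.015)-s['tcp_pos'])*1000).round(2))
h,_=hole(d,316,196,14);print((R.T@(ray(d,*h,.159)-s['tcp_pos'])*1000).round(2),s['tcp_pos'])
# 200 px row: x extents of ring at row 262
r=cv2.cvtColor(d['pixels'],6)
for v in(255,262,270):print(v,r[v,294:342].tolist())
E
```

```text
[[21.416666 31.75     11.849999]]
316.01666 266.35 [  1.23  -0.26 -15.  ]
[ 0.3  -0.88 96.34] [ 0.49665687 -0.24455496  0.25534336]
255 [4, 7, 28, 79, 135, 147, 163, 201, 208, 211, 209, 210, 208, 209, 212, 208, 192, 153, 142, 124, 103, 93, 84, 81, 92, 106, 136, 176, 200, 205, 209, 209, 209, 207, 208, 208, 209, 209, 208, 207, 202, 176, 77, 21, 5, 13, 11, 10]
262 [4, 11, 47, 115, 146, 148, 148, 148, 147, 150, 147, 133, 77, 56, 56, 60, 64, 72, 80, 92, 95, 99, 109, 103, 89, 75, 64, 57, 51, 46, 45, 46, 88, 174, 206, 208, 208, 207, 208, 206, 207, 207, 180, 54, 7, 11, 6, 15]
270 [8, 5, 34, 93, 142, 149, 146, 148, 148, 144, 136, 99, 105, 108, 106, 108, 108, 106, 105, 108, 109, 111, 108, 110, 108, 107, 107, 104, 106, 105, 107, 105, 90, 84, 141, 164, 204, 205, 207, 206, 203, 177, 84, 18, 9, 9, 10, 11]
```

```bash
python3 - <<'E'
from h import *
s=manip.sense();d=snap('wrist');zt=s['tcp_pos'][2];R=Ro.from_quat(s['tool_rot']).as_matrix()
im=d['pixels'][235:292,292:342];cv2.imwrite('pics/cap.png',cv2.resize(im,None,fx=10,fy=10,interpolation=0))
W=d['W'];X=np.array(s['tcp_pos'])
for z in(.008,.015,0.):print(z,proj(d,X+[0,0,z]))
E
```

```text
0.008 (np.float64(316.58415002140754), np.float64(261.35452419628524))
0.015 (np.float64(316.6024011549369), np.float64(268.9158681374922))
0.0 (np.float64(316.5652112553092), np.float64(253.50829787499245))
```

View pics/cap.png

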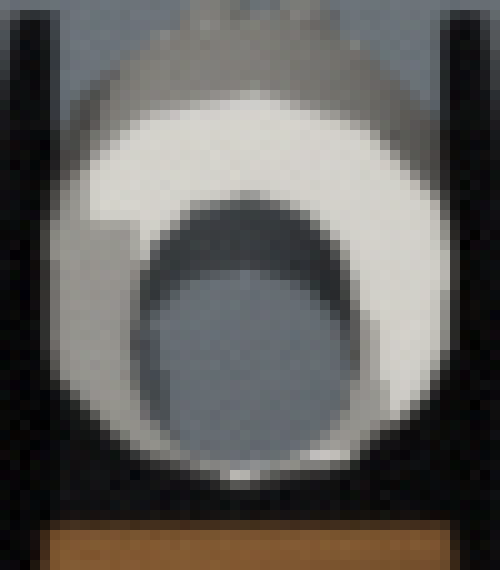

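The cap centre is at wrist (316.5,271.5) and the collar centre at (316.7,263.7), so the rivet sits about 1.1 mm toward −x from the TCP. The hole is at (+0.3,−0.9) mm from the TCP, so the correction is about (+1.3,−0.8) mm. I descend to just above the hole.

Request:
step_arm(commands=[0.0013,-0.0008,0.01,0,0,0,0.0013,-0.0008,0.025,0,0,0,0.0013,-0.0008,0.04,0,0,0,0.0013,-0.0008,0.053,0,0,0,0.0013,-0.0008,0.062,0,0,0,0.0013,-0.0008,0.068,0,0,0,0.0013,-0.0008,0.07,0,0,0,0.0013,-0.0008,0.07,0,0,0,0.0013,-0.0008,0.07,0,0,0,0.0013,-0.0008,0.07,0,0,0])

```text
t: 7.75
tcp_pos: [0.4983, -0.245, 0.1859]
tool_rot: [0.997, -0.082, 0.001, 0.0]
force: [-0.1, -0.7, 0.0]
finger_gap: 0.213
gripper_force: 24.5
```

Request:
step_arm(commands=[0,0,0.001,0,0,0,0,0,0.002,0,0,0,0,0,0.003,0,0,0,0,0,0.004,0,0,0,0,0,0.005,0,0,0,0,0,0.006,0,0,0,0,0,0.007,0,0,0,0,0,0.008,0,0,0,0,0,0.008,0,0,0,0,0,0.008,0,0,0])

```text
t: 8.75
tcp_pos: [0.4979, -0.2447, 0.1773]
tool_rot: [0.997, -0.082, -0.0, -0.0]
force: [-0.4, -0.7, 0.1]
finger_gap: 0.213
gripper_force: 24.5
```

Request:
step_arm(commands=[0,0,0.001,0,0,0,0,0,0.002,0,0,0,0,0,0.003,0,0,0,0,0,0.004,0,0,0,0,0,0.005,0,0,0,0,0,0.006,0,0,0,0,0,0.007,0,0,0,0,0,0.008,0,0,0,0,0,0.008,0,0,0,0,0,0.008,0,0,0])

```text
t: 9.75
tcp_pos: [0.4979, -0.2445, 0.1692]
tool_rot: [0.997, -0.082, -0.0, -0.0]
force: [-0.3, 1.0, 0.2]
finger_gap: 0.215
gripper_force: 24.5
```

```bash
python3 - <<'E'
from h import *
go([.4979,-.2447,.1615],-9.4)
d=snap('side');u,v=map(int,proj(d,[.498,-.2445,.17]))
a=cv2.resize(snap('wrist')['pixels'][130:330,210:430],(440,400),interpolation=3)
b=cv2.resize(d['pixels'][v-40:v+40,u-35:u+35],(350,400),interpolation=3);cv2.imwrite('pics/w6.png',np.hstack([a,b]))
E
```

```text
t 9.75 F [-0.3  1.   0.2] tcp [ 0.4979 -0.2445  0.1692] shift mm [0.1 0.2 7.7] turn [-0.02  0.02  0.01]
```

View pics/w6.png

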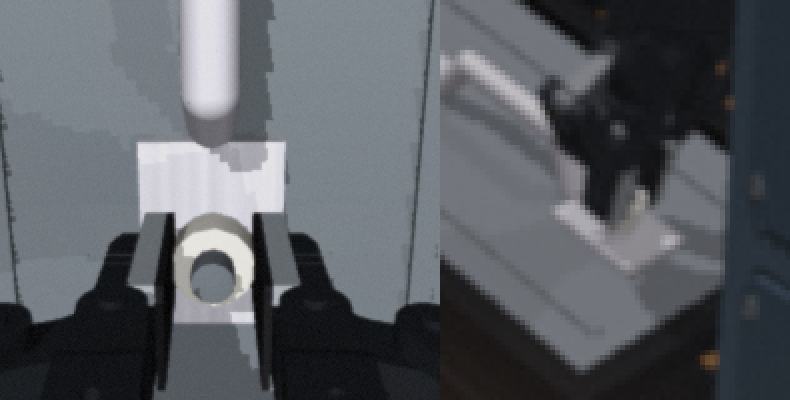

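The collar sits over the foot with the pin up (crop (213,278)) and there is no contact force, so the legs and the start of the shank are in the hole. I continue down about 7 mm in gentle steps.

Request:
step_arm(commands=[0,0,0.0007,0,0,0,0,0,0.0014,0,0,0,0,0,0.0021,0,0,0,0,0,0.0028,0,0,0,0,0,0.0035,0,0,0,0,0,0.0042,0,0,0,0,0,0.0049,0,0,0,0,0,0.0055,0,0,0,0,0,0.006,0,0,0,0,0,0.006,0,0,0])

```text
t: 10.85
tcp_pos: [0.4979, -0.2446, 0.1632]
tool_rot: [0.997, -0.082, -0.0, -0.0]
force: [-0.2, 1.6, 1.5]
finger_gap: 0.21
gripper_force: 24.6
```

Request:
step_arm(commands=[0,0,0.0003,0,0,0,0,0,0.0006,0,0,0,0,0,0.0009,0,0,0,0,0,0.0012,0,0,0,0,0,0.0015,0,0,0,0,0,0.0015,0,0,0,0,0,0.0015,0,0,0,0,0,0.0015,0,0,0,0,0,0.0015,0,0,0,0,0,0.0015,0,0,0])

```text
t: 11.85
tcp_pos: [0.4979, -0.2446, 0.1618]
tool_rot: [0.997, -0.082, -0.0, -0.0]
force: [-0.2, 3.3, 1.2]
finger_gap: 0.214
gripper_force: 24.6
```

Request:
step_arm(commands=[0,-0.0003,0,0,0,0,0,-0.0006,0,0,0,0,0,-0.0006,0.0003,0,0,0,0,-0.0006,0.0006,0,0,0,0,-0.0006,0.0009,0,0,0,0,-0.0006,0.0012,0,0,0,0,-0.0006,0.0012,0,0,0,0,-0.0006,0.0012,0,0,0,0,-0.0006,0.0012,0,0,0,0,-0.0006,0.0012,0,0,0])

```text
t: 12.85
tcp_pos: [0.4981, -0.2445, 0.1607]
tool_rot: [0.997, -0.082, 0.0, 0.0]
force: [-0.6, -0.6, 1.4]
finger_gap: 0.209
gripper_force: 24.7
```

Request:
step_arm(commands=[0,0,0.0003,0,0,0,0,0,0.0006,0,0,0,0,0,0.0009,0,0,0,0,0,0.0012,0,0,0,0,0,0.0015,0,0,0,0,0,0.0015,0,0,0,0,0,0.0015,0,0,0,0,0,0.0015,0,0,0,0,0,0.0015,0,0,0,0,0,0.0015,0,0,0])

```text
t: 13.85
tcp_pos: [0.4981, -0.2444, 0.1592]
tool_rot: [0.997, -0.082, 0.0, 0.0]
force: [-0.7, -3.0, 4.8]
finger_gap: 0.211
gripper_force: 24.9
```

```bash
python3 - <<'E'
from h import *
f=[manip.sense()['force'] ]
for _ in range(3): snap('side');f.append(manip.sense()['force'])
print(np.round(f,1));go([.4979,-.2447,.1615],-9.4)
E
```

```text
[[-0.7 -3.   4.8]
 [-2.4 -2.3  4.8]
 [-1.5 -2.2  4.9]
 [-0.6 -2.3  4.3]]
t 14.0 F [-0.6 -2.3  4.3] tcp [ 0.4981 -0.2444  0.1592] shift mm [-0.2  0.3 -2.3] turn [ 0.03 -0.02  0.02]
```

The force rises at about 2.3 N/mm, which is the springy lid, so the collar is seated. I ease off and release.

Request:
step_arm(commands=[0,0.0003,-0.0005,0,0,0,0,0.0003,-0.001,0,0,0,0,0.0003,-0.001,0,0,0,0,0.0003,-0.001,0,0,0,0,0.0003,-0.001,0,0,0,0,0.0003,-0.001,0,0,0,0,0.0003,-0.001,0,0,0,0,0.0003,-0.001,0,0,0,0,0.0003,-0.001,0,0,0,0,0.0003,-0.001,0,0,0])

```text
t: 15.0
tcp_pos: [0.4981, -0.2444, 0.1601]
tool_rot: [0.997, -0.082, 0.0, -0.0]
force: [-0.4, -1.4, 2.6]
finger_gap: 0.211
gripper_force: 24.8
```

Request:
step_arm(commands=[0,0,0,0,0,0,0,0,0,0,0,0,0,0,0,0,0,0,0,0,0,0,0,0,0,0,0,0,0,0,0,0,0,0,0,0,0,0,-0.005,0,0,0,0,0,-0.015,0,0,0,0,0,-0.03,0,0,0,0,0,-0.045,0,0,0], jaw=50)

```text
t: 16.0
tcp_pos: [0.498, -0.2445, 0.2063]
tool_rot: [0.997, -0.082, 0.0, 0.0]
force: [1.2, -0.0, -0.6]
finger_gap: 0.503
gripper_force: 0.0
```

Request:
step_arm(commands=[0,0,0,0,0,0,0,0,0,0,0,0,0,0,0,0,0,0,0,0,0,0,0,0,0,0,0,0,0,0,0,0,0,0,0,0,0,0,0,0,0,0,0,0,0,0,0,0,0,0,0,0,0,0,0,0,0,0,0,0], jaw=0)

```text
t: 17.0
tcp_pos: [0.498, -0.2444, 0.2051]
tool_rot: [0.997, -0.082, 0.0, -0.0]
force: [0.1, 0.6, -0.5]
finger_gap: 0.001
gripper_force: 0.0
```

```bash
python3 - <<'E'
from h import *
s=manip.sense();go([.498,-.2444,.2],-9.4);print(s['finger_gap'])
d=snap('wrist');u,v=proj(d,[.4978,-.2444,.169]);print(u,v,proj(d,[.4978,-.2444,.176]),proj(d,s['tcp_pos']))
e=snap('side');p,q=map(int,proj(e,[.498,-.2445,.17]))
a=cv2.resize(d['pixels'][100:300,220:420],(400,400),interpolation=3)
b=cv2.resize(e['pixels'][q-40:q+40,p-40:p+40],(400,400),interpolation=3);cv2.imwrite('pics/w7.png',np.hstack([a,b]))
E
```

```text
t 17.0 F [ 0.1  0.6 -0.5] tcp [ 0.498  -0.2444  0.2051] shift mm [ 0.  -0.   5.1] turn [-0.   -0.    0.01]
0.0010915405471030874
316.5165044311805 226.21938197322964 (np.float64(316.52935682906923), np.float64(230.76171820900646)) (np.float64(316.5650007116019), np.float64(253.50808611869357))
```

View pics/w7.png

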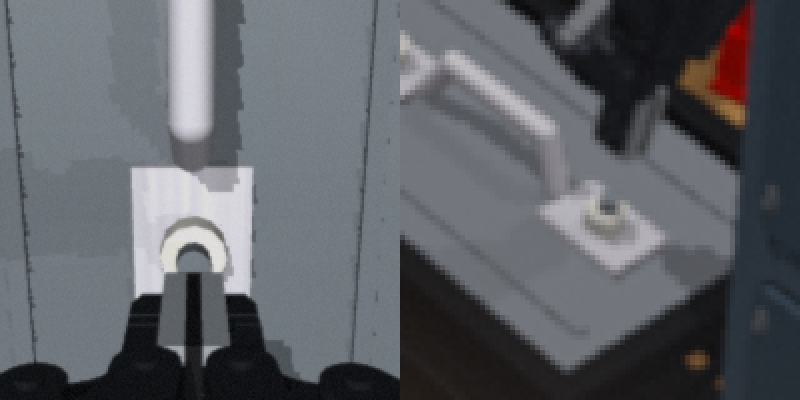

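The wrist and side views show the collar flat on the foot with the pin up, collar centre at about wrist (317,225), matching the predicted 226 for a seated collar. The shut fingers are above it. I now press in slow steps.

Request:
step_arm(commands=[-0.001,0,0.005,0,0,0,-0.001,0,0.012,0,0,0,-0.001,0,0.018,0,0,0,-0.001,0,0.023,0,0,0,-0.001,0,0.026,0,0,0,-0.001,0,0.027,0,0,0,-0.001,0,0.028,0,0,0,-0.001,0,0.029,0,0,0,-0.001,0,0.029,0,0,0,-0.001,0,0.029,0,0,0])

```text
t: 18.1
tcp_pos: [0.4971, -0.2443, 0.1763]
tool_rot: [0.997, -0.082, 0.0, 0.0]
force: [0.2, 0.8, 0.6]
finger_gap: -0.003
gripper_force: 0.0
```

Request:
step_arm(commands=[0,0,0.0003,0,0,0,0,0,0.0006,0,0,0,0,0,0.0009,0,0,0,0,0,0.0012,0,0,0,0,0,0.0015,0,0,0,0,0,0.0018,0,0,0,0,0,0.002,0,0,0,0,0,0.002,0,0,0,0,0,0.002,0,0,0,0,0,0.002,0,0,0])

```text
t: 19.1
tcp_pos: [0.4971, -0.2443, 0.1743]
tool_rot: [0.997, -0.082, 0.0, 0.0]
force: [0.5, -0.2, 3.6]
finger_gap: -0.003
gripper_force: 1.7
```

Contact comes at about z 0.176, which confirms the rivet is fully seated with the pin up. I keep pressing.

Request:
step_arm(commands=[0,0,0.0004,0,0,0,0,0,0.0008,0,0,0,0,0,0.0012,0,0,0,0,0,0.0016,0,0,0,0,0,0.002,0,0,0,0,0,0.0024,0,0,0,0,0,0.0028,0,0,0,0,0,0.003,0,0,0,0,0,0.003,0,0,0,0,0,0.003,0,0,0])

```text
t: 20.1
tcp_pos: [0.4971, -0.2444, 0.1718]
tool_rot: [0.997, -0.082, 0.0, 0.0]
force: [-1.4, 1.3, 7.8]
finger_gap: 0.004
gripper_force: 3.9
```

Request:
step_arm(commands=[0,0,0.0004,0,0,0,0,0,0.0008,0,0,0,0,0,0.0012,0,0,0,0,0,0.0016,0,0,0,0,0,0.002,0,0,0,0,0,0.002,0,0,0,0,0,0.002,0,0,0,0,0,0.002,0,0,0,0,0,0.002,0,0,0,0,0,0.002,0,0,0])

```text
t: 21.1
tcp_pos: [0.4972, -0.2444, 0.17]
tool_rot: [0.997, -0.082, 0.0, 0.0]
force: [-0.3, 0.6, 9.8]
finger_gap: 0.002
gripper_force: 4.4
```

Request:
step_arm(commands=[0,0,0.0004,0,0,0,0,0,0.0008,0,0,0,0,0,0.0012,0,0,0,0,0,0.0016,0,0,0,0,0,0.002,0,0,0,0,0,0.0024,0,0,0,0,0,0.0028,0,0,0,0,0,0.0032,0,0,0,0,0,0.0036,0,0,0,0,0,0.004,0,0,0])

```text
t: 22.1
tcp_pos: [0.4971, -0.2444, 0.166]
tool_rot: [0.997, -0.082, 0.0, 0.0]
force: [-1.1, 1.1, 8.8]
finger_gap: -0.004
gripper_force: 4.5
```

Request:
step_arm(commands=[0,0,0.0004,0,0,0,0,0,0.0008,0,0,0,0,0,0.0012,0,0,0,0,0,0.0016,0,0,0,0,0,0.002,0,0,0,0,0,0.002,0,0,0,0,0,0.002,0,0,0,0,0,0.002,0,0,0,0,0,0.002,0,0,0,0,0,0.002,0,0,0])

```text
t: 23.1
tcp_pos: [0.4972, -0.2444, 0.164]
tool_rot: [0.997, -0.082, 0.0, 0.0]
force: [-1.6, 0.8, 9.2]
finger_gap: -0.0
gripper_force: 4.6
```

Request:
step_arm(commands=[0,0,0.0003,0,0,0,0,0,0.0006,0,0,0,0,0,0.0009,0,0,0,0,0,0.0012,0,0,0,0,0,0.0015,0,0,0,0,0,0.0015,0,0,0,0,0,0.0015,0,0,0,0,0,0.0015,0,0,0,0,0,0.0015,0,0,0,0,0,0.0015,0,0,0])

```text
t: 24.1
tcp_pos: [0.4972, -0.2444, 0.1628]
tool_rot: [0.997, -0.082, 0.0, 0.0]
force: [-2.1, 1.5, 10.7]
finger_gap: -0.0
gripper_force: 5.6
```

Request:
step_arm(commands=[0,0,0.0002,0,0,0,0,0,0.0004,0,0,0,0,0,0.0006,0,0,0,0,0,0.0008,0,0,0,0,0,0.001,0,0,0,0,0,0.0012,0,0,0,0,0,0.0012,0,0,0,0,0,0.0012,0,0,0,0,0,0.0012,0,0,0,0,0,0.0012,0,0,0])

```text
t: 25.1
tcp_pos: [0.4972, -0.2444, 0.1619]
tool_rot: [0.997, -0.082, 0.0, 0.0]
force: [-2.5, 0.9, 12.1]
finger_gap: 0.002
gripper_force: 6.4
```

The force is 12 N and well past the 9 N slide level, so the pin is on its end stop. I retract and check.

Request:
step_arm(commands=[0,0,-0.002,0,0,0,0,0,-0.004,0,0,0,0,0,-0.006,0,0,0,0,0,-0.009,0,0,0,0,0,-0.014,0,0,0,0,0,-0.025,0,0,0,0,0,-0.045,0,0,0,0,0,-0.07,0,0,0,0,0,-0.095,0,0,0,0,0,-0.11,0,0,0])

```text
t: 26.1
tcp_pos: [0.4975, -0.2446, 0.2728]
tool_rot: [0.997, -0.082, 0.001, 0.001]
force: [0.2, 0.1, -0.4]
finger_gap: 0.002
gripper_force: 0.0
```

```bash
python3 - <<'E'
from h import *
go([.498,-.2444,.27],-9.4)
d=snap('wrist');u,v=map(int,proj(d,[.4978,-.2444,.169]));print(u,v)
a=cv2.resize(d['pixels'][v-30:v+30,u-30:u+30],(400,400),interpolation=3)
e=snap('side');p,q=map(int,proj(e,[.55,-.25,.17]))
b=cv2.resize(e['pixels'][q-50:q+50,p-50:p+50],(400,400),interpolation=3);cv2.imwrite('pics/w8.png',np.hstack([a,b]))
E
```

```text
t 26.1 F [ 0.2  0.1 -0.4] tcp [ 0.4975 -0.2446  0.2728] shift mm [ 0.4 -0.3  2.8] turn [ 0.07 -0.14  0.02]
315 194
```

View pics/w8.png

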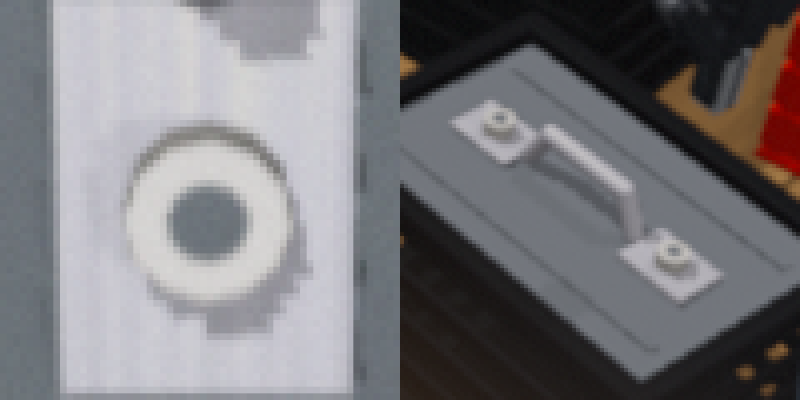

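The pin cap is concentric and level with the collar, with no shaded side. The rivet sits flat on the foot and looks like the one already set. I hand the job in.

```bash
python3 -c "
from station import manip
print(manip.sign_off())"
```

```text
the job is handed in; nothing more can be done
None
```

The matching rivet is seated in the handle's empty hole and its pin pressed flush with about 12 N showing at the end, against the lid's 22 N limit; the other things on the table were not touched, and the job is handed in.

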